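Slide the steel cover home on the desk cable box

ROBOT

A 7-joint arm with a two-finger parallel gripper is mounted at the origin on the work surface. World frame = base frame: x ahead of the robot, y to its left, z up, the work surface at z = 0. Lengths are in m, angles in degrees, forces in N, time in s.
With the tool pointing down it reaches from about 0.425 to 0.875 m from the base axis. Payload 4.7 kg.
Tool frame: the origin (TCP) lies on the mounting face of the last link; the fingertips stand 182 mm ahead of it and the grasp point (between the pads) lies 164 mm ahead of it; z points along the fingers, y is the line along which they close (so a half turn about z gives the same grasp; the last joint's range is limited). The gripper opens to 87 mm and grips with 3 to 60 N. Pads are 19 mm wide; open, the fingers measure 117 mm over their backs; the gripper's body (75 mm by 190 mm) begins 51 mm behind the grasp point.
Start: joints at [64.406, 18.392, -4.016, 83.108, 1.295, 78.541, -3.26], TCP at [0.289, -0.582, 0.405] pointing down, gripper open.
Joint ranges: [-163.93, 163.93], [-17.29, 119.83], [-79.2, 71.16], [3.27, 140.29], [-89.18, 269.18], [5.43, 117.66], [-154.24, 154.24]. Speed limits (degrees/s): [147.25, 147.25, 180, 180, 180, 180, 180].

INTERFACE

Orientations are given as [roll, pitch, yaw] about the fixed x, y, z axes, in that order (R = Rz(yaw) Ry(pitch) Rx(roll)).
In Python, from cell import env gives the robot as it stands.
- The arm moves only by the tool servo_tool, never from a script. Its argument "plan" is a list of rows, each an object with "xyz": the shift along the tool's x, y, z in cm, a list of three; "twist": the turn, a rotation vector about the tool's x, y, z in degrees, a list of three; "jaw": the closure, from 0 (fully open) to 1 (shut). In form: [{"xyz": [x, y, z], "twist": [wx, wy, wz], "jaw": jaw}, ...]. A call has 1 to 10 rows; each row is the pose to reach, as a shift and turn from the pose commanded when the call began, along the tool's axes at that moment; what a row does not reach only later rows make up. A row lasts 1/12 s, in which the tool goes at most 41.7 mm and 7.16 degrees, less where a joint would pass 70% of its speed; a pose out of reach is approached as far as the arm can. A call with a gripper value outside its range is refused whole. The fingers move at their own pace and stop on an object; "newtons" is the grip in N (left out, the last holds). Time passes only in rows, so rows that repeat a pose let the fingers close. It gives the time, the measured TCP pose, the force, the opening and the grip force at its end, in the units of the state.
- env.get_obs(): the state, without advancing time (a new reading comes with each control period).
- env.read_camera(name): name is "scene" or "top" or "wrist"; returns a dict with "img" (400x640x3 uint8, red, green, blue), "camera_matrix" (3x3 intrinsics, pixels), "R" (3x3) and "t" (3): a world point X has camera coordinates R X + t. Camera axes: x right, y down, z forward; pixel columns grow to the right and rows downward; lengths in m; the calibration is good to about 2 mm. A picture is of the moment at which its call begins. There is no depth.
- env.sign_off(): hands the job in; it is judged then, once.
The state is a dict: "time_s": time; "qpos": joint angles; "joint_velocities": joint speeds; "effort": joint torques, N m; "tool_pos": TCP position; "tool_rot": TCP orientation; "force": force on the tool from outside, world axes, zero at the start; "wrist_torque": the same for the moment, N m; "grip_width": finger opening in m; "grasp_force": force on a finger pad.
Only numpy, scipy, OpenCV 4.12 (cv2) and the standard library are available. Lean on these libraries where they do the work, as an engineer would, in place of code of your own. Each camera call takes 0.05 s, during which the arm holds its last target. There are 200 camera calls.

TASK

Put the steel cover back on the long low cable box on the desk: lay it flat on the box's open end, then slide it along under the two side lips until it drops into the shallow pocket over the sockets, lies level there and can slide no farther, and let go of it. The pocket's exact place is not known, so feel for the drop: set the cover down gently instead of dropping it, do not shove or press it with more than 30 N while it is under the lips, and leave the other things on the desk where they are.

Things in the scene. Friction and masses are not known exactly. Their poses are not given: they have to be found in the camera images.
- cover: Loose flat brushed-steel plate, 100 mm (its x) by 84 mm (its y) by 6 mm, 0.2 to 0.37 kg. Upright on the middle of its top is a solid grip bar, 12 mm thick (along x), 40 mm long (along y), 30 mm high: its top is 36 mm above the underside. Origin: centre of the underside, z up. A half turn about z makes no difference.
- box: Long low fixed cable box, 390 mm (its x, from -210 to 180 mm) by 124 mm, aluminium rails on a black base. Origin: on the desk, on the centre line; z up. The cover slides towards +x; -x is the open end. The grey deck inside is 30 mm above the desk. A funnel (x = -57 to -30 mm) narrows from 118 to 90 mm between walls. An end block closes the channel at x = 150 mm.
- box_lay (a point): Middle of the open end of the box's deck, on the deck's surface (30 mm above the desk), at x = -97 mm of the box: lay the cover here, underside on the deck, its x along the box's x. The deck is 90 mm wide here, open above and at the sides.
- box_mouth (a point): Deck surface at x = -30 mm of the box, where the rails and lips begin. From here on the cover runs between rails 90 mm apart, under lips that reach 8 mm in from each rail (74 mm free between them; lip underside 13 mm and top 17 mm above the deck). A freely sliding cover rubs with about 1 to 5 N.
- box_pocket (a point): NOMINAL middle of the pocket, at deck level, x = 63.5 mm of the box. The true one lies up to 30 mm before or beyond it along the box, unmeasured and unmoving. The pocket (black, three grey sockets) is 103 mm long, 90 wide, 4 deep, with a rigid far end. A cover slid on falls in by its weight: first its leading edge, then, once all of it is past the pocket's near edge, its trailing edge.
- mug: White mug, 80 mm across, 100 mm high; origin under its centre. Leave alone.
- calculator: Grey desk calculator, 150 x 105 x 18 mm; origin under its centre. Leave alone.
- phone: Black mobile phone, 150 x 74 x 9 mm, lying flat; origin under its centre. Leave alone.
- thermos: Black flask with steel cap, 70 mm across, 150 mm high; origin under its centre. Leave alone.
- dish: Square open glass dish, 130 mm wide, 40 mm high; origin under its centre. Leave alone.
- mouse: Black computer mouse, 105 x 62 x 33 mm; origin under its centre. Leave alone.
- notes: Pad of paper notes, 76 x 76 x 18 mm; origin under its centre. Leave alone.
There are look-alikes about, which are no part of the job. Of the things that look like the cover, the middle-sized one is meant.

How it is judged (in metres and radians):
On the way, in this order (a step that is already met when the one before it is completed fails the run):
1. the cover lies flat on the box's deck at the open end (its middle at x below -50 mm in the box's frame, underside within 3 mm of the deck, tilted less than 0.06 rad) (x of cover in the frame of box between -0.15 and -0.05 m and y of cover in the frame of box between -0.02 and 0.02 m and z of cover in the frame of box between 0.028 and 0.033 m and angle between cover's own z axis and vertical below 0.06 rad), for 0.2 s.
2. the cover has been slid under the lips (its middle past x = -10 mm, still low in the channel) (x of cover in the frame of box above -0.01 m and y of cover in the frame of box between -0.02 and 0.02 m and z of cover in the frame of box below 0.037 m), for 0.05 s.
At the end, for the whole second after the job is handed in: The cover is dropped fully into the pocket (underside within about 1.2 mm of the pocket floor, tilt under 0.02 rad, in line with the box within 0.1 rad), at rest and released (x of cover in the frame of box between 0.03 and 0.097 m and y of cover in the frame of box between -0.02 and 0.02 m and z of cover in the frame of box between 0.0245 and 0.0272 m and angle between cover's own z axis and vertical below 0.02 rad and angle between the x axis of cover and the x axis of box, either way round below 0.1 rad and linear speed of cover below 0.01 m/s and contact force between cover and the fingers below 0.1 N); the robot touches nothing.
It fails at once if the cover, past the mouth of the channel (x above -30 mm), is shoved or pressed against the box with more than 30 N (contact force between cover and box above 30 N and x of cover in the frame of box above -0.03 m).
It fails at once if the cover is dropped or slammed on the box (more than 60 N) (contact force between cover and box above 60 N).
It fails at once if something else on the desk is moved by more than 15 mm (distance of any of mug, calculator, phone, thermos, dish, mouse, notes from where it was at the start of the episode above 0.015 m).
It fails at once if the mug or flask is tipped (angle between any of mug, thermos's own z axis and vertical above 0.3 rad).
It also fails if it takes over 64 s, if anything falls off the work surface, if the arm or the gripper's body presses on something with over 40 N, if the wrist force passes 120 N, or if a joint passes its speed limit or range.

## Working session

There is one attempt and no reset: what is moved stays moved. The work goes in short steps, Python scripts to look and compute and a tool call to move; the robot and the scene stay as the last step left them, time stands still between calls to the robot, and variables do not carry over. Pictures are saved under pics/ and viewed, at most 10 in all, crops included, and the job is handed in when it is done.

Besides the shell and the picture viewer there is one more tool, called after "Call:" as a command line: name --argument value ..., lists and objects as JSON in quotes. servo_tool: Moves the arm, as the interface text tells. Its arguments: {"type":"object","properties":{"plan":{"type":"array","items":{"type":"object","properties":{"xyz":{"type":"array","items":{"type":"number"}},"twist":{"type":"array","items":{"type":"number"}},"jaw":{"type":"number"}}}},"newtons":{"type":"number"}},"required":["plan"]}

```bash
mkdir -p pics; ls; python3 - <<'E'
from cell import env
import cv2,pickle
o=env.get_obs();print(o)
d={}
for n in("scene","top"):
    c=env.read_camera(n);d[n]=c;cv2.imwrite(f"pics/{n}0.png",c["img"][:,:,::-1]);print(n,c["camera_matrix"].tolist(),c["R"].tolist(),c["t"].tolist())
pickle.dump(d,open("d0.pkl","wb"))
E
```

```text
pics
{'time_s': 0.0, 'qpos': array([64.4060622 , 18.44077991, -4.0142962 , 83.17396765,  1.29295927,
       78.53907587, -3.25951847]), 'joint_velocities': array([-0.08188737,  0.01104935,  0.08181785, -0.04945464,  0.0236086 ,
       -0.01942061, -0.02299398]), 'effort': array([-6.54580867e-05, -4.91294789e+01, -4.04130695e-01, -3.12522089e+01,
       -6.39413833e-02,  4.38973715e-02,  1.72577943e-04]), 'tool_pos': array([ 0.28891183, -0.582049  ,  0.40364967]), 'tool_rot': array([-1.79891297e+02,  3.98654403e-03,  2.64025725e+01]), 'force': array([-0.1034235 ,  0.19565228, -0.65011173]), 'wrist_torque': array([-0.04224831,  0.02990323, -0.02108026]), 'grasp_force': 0.0, 'grip_width': 0.08751461594959954}
scene [[433.7649574983902, 0.0, 329.8613844954053], [0.0, 433.7649574983902, 203.83746083158854], [0.0, 0.0, 1.0]] [[0.28862593740871206, 0.9573210041070284, -0.015217205737374596], [0.791662007782391, -0.24755945003772442, -0.5585566973289041], [-0.5384852214210674, 0.1491670667155816, -0.829326746535148]] [-0.18877954077280282, -0.37273998222016874, 1.4958241474618212]
top [[513.4953504321722, 0.0, 316.2501779030355], [0.0, 513.4953504321722, 200.2898108496136], [0.0, 0.0, 1.0]] [[-0.021718139407136298, -0.9993744153728644, -0.027912368563735863], [-0.9950459625364955, 0.024316407680932614, -0.09639629016364912], [0.09701471465974608, 0.025680541576071057, -0.9949515842109343]] [0.07762990261355089, 0.5476728414767066, 1.320526513536086]
```

View pics/top0.png

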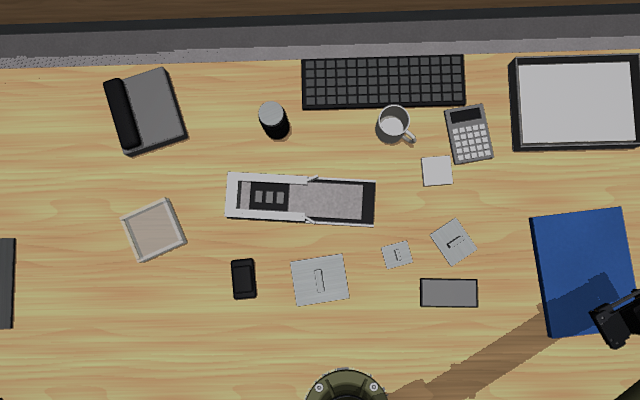

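View pics/scene0.png

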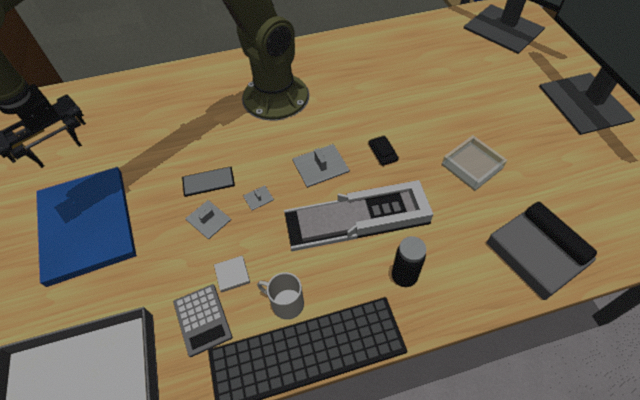

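Top view: the middle-sized plate is at about (454,242), the larger at (320,280) and the smaller at (397,254). The box runs from its open end on the right (375,203) to its end block on the left (228,195).

```bash
cat > h.py <<'E'
import numpy as np,cv2,pickle
def ray(c,uv,z):
    K,R,t=(np.array(c[k]) for k in("camera_matrix","R","t"))
    d=R.T@np.linalg.inv(K)@np.array([uv[0],uv[1],1.]);o=-R.T@t
    return o+d*(z-o[2])/d[2]
def proj(c,X):
    K,R,t=(np.array(c[k]) for k in("camera_matrix","R","t"))
    p=K@(R@np.array(X)+t);return p[:2]/p[2]
def rect(c,mask,z,seed):
    n,l,s,ce=cv2.connectedComponentsWithStats(mask)
    i=l[seed[1],seed[0]]; 
    cs,_=cv2.findContours((l==i).astype('u1'),cv2.RETR_EXTERNAL,cv2.CHAIN_APPROX_NONE)
    k=max(cs,key=cv2.contourArea)[:,0]
    P=np.array([ray(c,p,z)[:2] for p in k])
    return i,cv2.minAreaRect((P*1000).astype('f4')),k
E
python3 - <<'E'
from h import *
d=pickle.load(open("d0.pkl","rb"));c=d["top"];im=c["img"]
hsv=cv2.cvtColor(im,cv2.COLOR_RGB2HSV)
m=((hsv[...,1]<60)).astype('u1')
for nm,s,z in(("mid",(443,237),.006),("small",(390,254),.006),("big",(305,280),.006),("box",(235,195),.047)):
    i,r,k=rect(c,m,z,s);print(nm,i,im[s[1],s[0]],r)
cr=im[165:270,215:485];cv2.imwrite("pics/crop0.png",cv2.resize(cr[:,:,::-1],None,fx=2.95,fy=2.95,interpolation=cv2.INTER_CUBIC))
E
```

```text
mid 38 [153 156 158] ((433.811279296875, -291.4263610839844), (100.33735656738281, 85.45930480957031), 32.29376983642578)
small 47 [160 163 165] ((403.5729675292969, -142.06764221191406), (59.404151916503906, 71.61842346191406), 13.9390869140625)
big 52 [164 167 166] ((342.32763671875, 62.61078643798828), (118.12101745605469, 140.2334747314453), 7.727814674377441)
box 21 [189 188 190] ((555.2222900390625, 108.31868743896484), (387.2165222167969, 128.67494201660156), 85.49352264404297)
```

View pics/crop0.png

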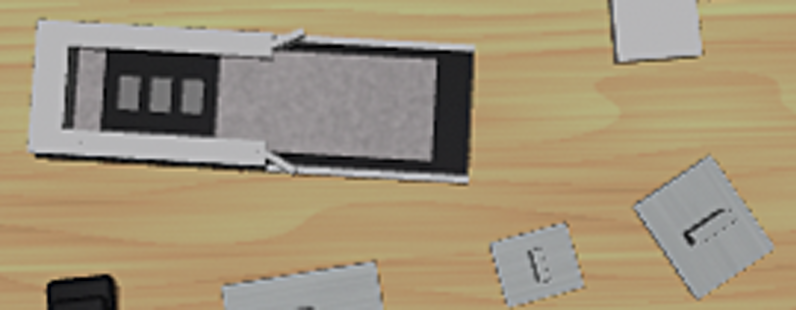

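```bash
python3 - <<'E'
from h import *
d=pickle.load(open("d0.pkl","rb"));c=d["top"]
P=lambda x,y,z:ray(c,(x/2.95+214.7,y/2.95+164.7),z)[:2]*1000
pr={"end180":((38,20),(31,155),.047),"deckopen":((437,60),(433,161),.03),"base-210":((474,47),(469,182),.03),"lipsL":((68,47),(63,130),.047),"lipsR":((272,53),(266,141),.047),"pocketnear":((219,55),(215,136),.03),"pocketfar":((105,50),(102,132),.03)}
M={}
for k,(a,b,z) in pr.items():
    A,B=P(*a,z),P(*b,z);M[k]=(A+B)/2;print(k,A.round(1),B.round(1),"mid",M[k].round(1),"w",np.linalg.norm(A-B).round(1),"ang",np.degrees(np.arctan2(*(A-B)[::-1])).round(1))
u=M["end180"]-M["base-210"];print("len",np.linalg.norm(u),"yaw",np.degrees(np.arctan2(u[1],u[0])))
u/=np.linalg.norm(u)
o=(M["end180"]-180*u+M["base-210"]+210*u)/2;print("origin",o)
for k in M:print(k,(u@(M[k]-o)).round(1),(np.array([-u[1],u[0]])@(M[k]-o)).round(1))
for x in(-97,-30,63.5):print(x,(o+x*u).round(1))
# cover bar
E
```

```text
end180 [628.7 294.6] [509.1 301.4] mid [568.9 298. ] w 119.9 ang -3.2
deckopen [586.3 -58.1] [496.5 -51.8] mid [541.4 -55. ] w 89.9 ang -4.0
base-210 [597.1 -91.2] [477.3 -82.9] mid [537.2 -87.1] w 120.1 ang -4.0
lipsL [603.9 268.1] [530.4 273. ] mid [567.2 270.6] w 73.7 ang -3.8
lipsR [594.   87.7] [516.5  94.6] mid [555.2  91.2] w 77.8 ang -5.0
pocketnear [595.7 135.9] [523.3 140.6] mid [559.5 138.2] w 72.5 ang -3.8
pocketfar [602.8 237.9] [529.2 241.3] mid [566.  239.6] w 73.6 ang -2.6
len 386.41757364589233 yaw 85.28963532273795
origin [554.26038901 120.41877049]
end180 178.2 -0.0
deckopen -175.8 -1.6
base-210 -208.2 -0.0
lipsL 150.7 -0.5
lipsR -29.1 -3.4
pocketnear 18.2 -3.7
pocketfar 119.8 -1.9
-97 [546.3  23.7]
-30 [551.8  90.5]
63.5 [559.5 183.7]
```

Cover (100.3 x 85.5 mm) and box (386 mm long, 90 mm deck) agree with the given sizes. Moving over the cover.

```bash
cat >> h.py <<'E'
from scipy.spatial.transform import Rotation as Ro
def delta(o,xyz,yaw):
    "tool-frame shift (cm) and twist (deg) from the present pose to pointing-down pose"
    R=Ro.from_euler('xyz',o["tool_rot"],degrees=True);T=Ro.from_euler('xyz',[180,0,yaw],degrees=True)
    return (R.inv().apply(np.array(xyz)-o["tool_pos"])*100).round(2),(R.inv()*T).as_rotvec(degrees=True).round(2)
E
python3 -c "
from h import *
from cell import env
print(delta(env.get_obs(),[.434,-.291,.36],122.3))"
```

```text
(array([ 25.94, -19.61,   4.41]), array([-8.00e-02, -8.00e-02, -9.59e+01]))
```

Call:
servo_tool --plan '[{"xyz": [2.6, -2, 0.4], "twist": [0, 0, -6], "jaw": 0}, {"xyz": [5.2, -4, 0.9], "twist": [0, 0, -13], "jaw": 0}, {"xyz": [7.8, -6, 1.3], "twist": [0, 0, -20], "jaw": 0}, {"xyz": [10.4, -8, 1.8], "twist": [0, 0, -27], "jaw": 0}, {"xyz": [13, -10, 2.2], "twist": [0, 0, -34], "jaw": 0}, {"xyz": [15.6, -12, 2.6], "twist": [0, 0, -41], "jaw": 0}, {"xyz": [18.2, -13.8, 3], "twist": [0, 0, -48], "jaw": 0}, {"xyz": [20.8, -15.7, 3.5], "twist": [0, 0, -55], "jaw": 0}, {"xyz": [23.4, -17.6, 4], "twist": [0, 0, -62], "jaw": 0}, {"xyz": [25.9, -19.6, 4.4], "twist": [0, 0, -69], "jaw": 0}]'

```text
time_s: 0.93
tool_pos: [0.4342, -0.2899, 0.3601]
tool_rot: [-180.0, -0.0, 95.7]
force: [-0.5, 0.5, 0.2]
grip_width: 0.087
grasp_force: 0.0
```

Call:
servo_tool --plan '[{"xyz": [0, 0, 0], "twist": [0, 0, -7], "jaw": 0}, {"xyz": [0, 0, 0], "twist": [0, 0, -14], "jaw": 0}, {"xyz": [0, 0, 0], "twist": [0, 0, -21], "jaw": 0}, {"xyz": [0, 0, 0], "twist": [0, 0, -26.9], "jaw": 0}, {"xyz": [0, 0, 0], "twist": [0, 0, -26.9], "jaw": 0}, {"xyz": [0, 0, 0], "twist": [0, 0, -26.9], "jaw": 0}]'

```text
time_s: 1.43
tool_pos: [0.4337, -0.2914, 0.3604]
tool_rot: [-180.0, -0.0, 122.1]
force: [0.3, 0.3, 0.5]
grip_width: 0.0869
grasp_force: 0.0
```

```bash
python3 - <<'E'
from h import *
from cell import env
o=env.get_obs();print(o["tool_pos"],o["tool_rot"],o["force"],o["qpos"])
c=env.read_camera("wrist");pickle.dump(c,open("w1.pkl","wb"));cv2.imwrite("pics/w1.png",c["img"][:,:,::-1])
hsv=cv2.cvtColor(c["img"],cv2.COLOR_RGB2HSV)
uv=proj(c,[.434,-.291,.006]);print(uv)
E
```

```text
[ 0.43369712 -0.29143869  0.36043215] [-1.79987738e+02 -3.29842998e-02  1.22126337e+02] [0.28386246 0.25776645 0.4571864 ] [ 53.18747999   5.69441505 -23.45277502 103.85992911   2.38924961
  70.96363242  61.18328037]
[320.98202715 179.39847866]
```

View pics/w1.png

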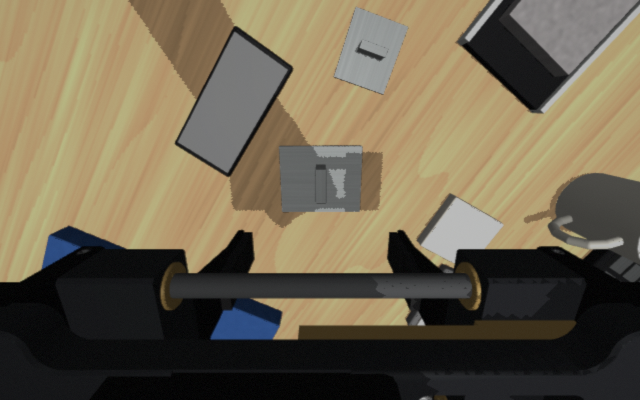

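Wrist view: the cover spans (279,146)–(361,211), its bar is at (321,184), square to and centred between the fingers (tips near 245 and 395). Descend and grip.

Call:
servo_tool --plan '[{"xyz": [0, 0, 3.5], "twist": [0, 0, 0], "jaw": 0}, {"xyz": [0, 0, 7], "twist": [0, 0, 0], "jaw": 0}, {"xyz": [0, 0, 10], "twist": [0, 0, 0], "jaw": 0}, {"xyz": [0, 0, 13], "twist": [0, 0, 0], "jaw": 0}, {"xyz": [0, 0, 15], "twist": [0, 0, 0], "jaw": 0}, {"xyz": [0, 0, 16.2], "twist": [0, 0, 0], "jaw": 0}, {"xyz": [0, 0, 16.8], "twist": [0, 0, 0], "jaw": 0}, {"xyz": [0, 0, 16.8], "twist": [0, 0, 0], "jaw": 0.3}, {"xyz": [0, 0, 16.8], "twist": [0, 0, 0], "jaw": 0.6}, {"xyz": [0, 0, 16.8], "twist": [0, 0, 0], "jaw": 0.75}]' --newtons 25

```text
time_s: 2.32
tool_pos: [0.4346, -0.292, 0.1943]
tool_rot: [179.9, 0.2, 122.3]
force: [0.5, 0.5, -0.3]
grip_width: 0.0743
grasp_force: 0.0
```

Call:
servo_tool --plan '[{"xyz": [0, 0, 0], "twist": [0, 0, 0], "jaw": 0.8}, {"xyz": [0, 0, 0], "twist": [0, 0, 0], "jaw": 0.85}, {"xyz": [0, 0, 0], "twist": [0, 0, 0], "jaw": 0.9}, {"xyz": [0, 0, 0], "twist": [0, 0, 0], "jaw": 1}, {"xyz": [0, 0, 0], "twist": [0, 0, 0], "jaw": 1}, {"xyz": [0, 0, 0], "twist": [0, 0, 0], "jaw": 1}, {"xyz": [0, 0, 0], "twist": [0, 0, 0], "jaw": 1}]'

```text
time_s: 2.9
tool_pos: [0.4338, -0.2915, 0.1928]
tool_rot: [-180.0, 0.0, 122.3]
force: [0.1, 0.8, -0.2]
grip_width: 0.0286
grasp_force: 0.0
```

Call:
servo_tool --plan '[{"xyz": [0, 0, 0], "twist": [0, 0, 0], "jaw": 1}, {"xyz": [0, 0, 0], "twist": [0, 0, 0], "jaw": 1}, {"xyz": [0, 0, 0], "twist": [0, 0, 0], "jaw": 1}, {"xyz": [0, 0, 0], "twist": [0, 0, 0], "jaw": 1}, {"xyz": [0, 0, 0], "twist": [0, 0, 0], "jaw": 1}]'

```text
time_s: 3.32
tool_pos: [0.4338, -0.2915, 0.1927]
tool_rot: [-180.0, -0.0, 122.3]
force: [-0.7, 0.5, 0.6]
grip_width: 0.012
grasp_force: 25.0
```

Call:
servo_tool --plan '[{"xyz": [0, 0, -0.5], "twist": [0, 0, 0], "jaw": 1}, {"xyz": [0, 0, -2], "twist": [0, 0, 0], "jaw": 1}, {"xyz": [0, 0, -5], "twist": [0, 0, 0], "jaw": 1}, {"xyz": [0, 0, -8], "twist": [0, 0, 0], "jaw": 1}, {"xyz": [0, 0, -10], "twist": [0, 0, 0], "jaw": 1}, {"xyz": [0, 0, -10], "twist": [0, 0, 0], "jaw": 1}, {"xyz": [0, 0, -10], "twist": [0, 0, 0], "jaw": 1}]'

```text
time_s: 3.9
tool_pos: [0.434, -0.2916, 0.2938]
tool_rot: [180.0, 0.1, 122.3]
force: [-0.0, -0.1, -3.3]
grip_width: 0.0117
grasp_force: 25.0
```

```bash
python3 -c "
from h import *
from cell import env
o=env.get_obs();print(o['tool_pos'],o['force'],o['grip_width'],delta(o,[.546,.024,.29],175.5))"
```

```text
[ 0.43402857 -0.29161633  0.29375993] [-0.01621852 -0.14015184 -3.27722074] 0.011694698359604105 (array([20.7 , 26.33,  0.34]), array([-4.00e-02,  1.40e-01, -5.32e+01]))
```

Call:
servo_tool --plan '[{"xyz": [1, 1.3, 0], "twist": [0, 0, -3], "jaw": 1}, {"xyz": [3, 4, 0], "twist": [0, 0, -8], "jaw": 1}, {"xyz": [5.5, 7, 0], "twist": [0, 0, -14], "jaw": 1}, {"xyz": [8, 10.2, 0], "twist": [0, 0, -20], "jaw": 1}, {"xyz": [10.5, 13.4, 0], "twist": [0, 0, -26], "jaw": 1}, {"xyz": [13, 16.6, 0], "twist": [0, 0, -32], "jaw": 1}, {"xyz": [15.5, 19.8, 0], "twist": [0, 0, -38], "jaw": 1}, {"xyz": [18, 22.9, 0], "twist": [0, 0, -44], "jaw": 1}, {"xyz": [20, 25.4, 0], "twist": [0, 0, -50], "jaw": 1}, {"xyz": [20.7, 26.3, 0], "twist": [0, 0, -53.2], "jaw": 1}]'

```text
time_s: 4.73
tool_pos: [0.5451, 0.0313, 0.2913]
tool_rot: [179.7, -0.1, 176.3]
force: [-0.2, 0.1, -2.1]
grip_width: 0.0117
grasp_force: 25.0
```

Call:
servo_tool --plan '[{"xyz": [0, 0, 2], "twist": [0, 0, 0], "jaw": 1}, {"xyz": [0, 0, 4], "twist": [0, 0, 0], "jaw": 1}, {"xyz": [0, 0, 4], "twist": [0, 0, 0], "jaw": 1}, {"xyz": [0, 0, 4], "twist": [0, 0, 0], "jaw": 1}]'

```text
time_s: 5.07
tool_pos: [0.5441, 0.0246, 0.2505]
tool_rot: [180.0, -0.3, 175.6]
force: [-0.2, 0.2, -1.8]
grip_width: 0.0118
grasp_force: 25.0
```

```bash
python3 - <<'E'
from h import *
from cell import env
o=env.get_obs();print(o["tool_pos"],o["tool_rot"],o["force"],o["qpos"])
d={}
for n in ("wrist","top"):
    c=env.read_camera(n);d[n]=c
pickle.dump(d,open("d2.pkl","wb"))
a=cv2.resize(d["top"]["img"][150:260,215:395],(800,489),interpolation=cv2.INTER_CUBIC)
cv2.imwrite("pics/w2.png",d["wrist"]["img"][:,:,::-1]);cv2.imwrite("pics/t2.png",a[:,:,::-1])
E
```

```text
[0.54406625 0.02456282 0.2504625 ] [179.96921644  -0.32610438 175.60989836] [-0.16172586  0.22106873 -1.75135294] [ 30.71096578  17.87483035 -41.17800073 106.93332516  13.3149926
  60.41396976  69.8139564 ]
```

View pics/w2.png

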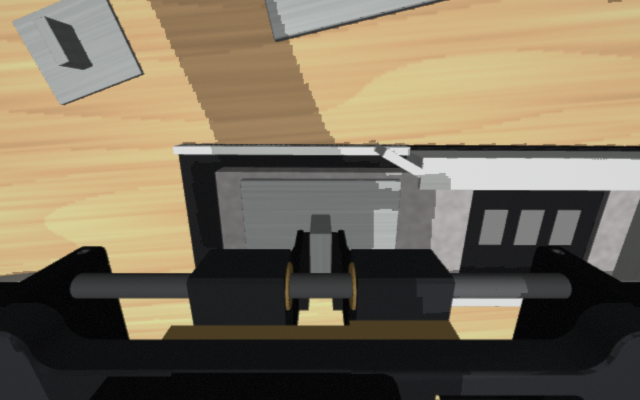

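Wrist view: cover (far edge y≈181, x 240–400) hovers over the deck (far edge y≈169). The lip's inner edge is at y≈188 and the mouth at x≈425, both parallel to the cover. Checking lateral offset from these lines.

```bash
python3 - <<'E'
from h import *
d=pickle.load(open("d2.pkl","rb"));c=d["wrist"];g=cv2.cvtColor(c["img"],cv2.COLOR_RGB2GRAY).astype(int)
def edge(u,v0,v1):
    col=g[v0:v1,u-2:u+3].mean(1);dd=np.diff(col);return v0+np.abs(dd).argmax()+.5
a=np.radians(85.4);u=np.array([np.cos(a),np.sin(a)]);n=np.array([-u[1],u[0]]);o=np.array([.5543,.1204])
def box(uv,z):
    p=ray(c,uv,z)[:2]-o;return (np.array([u@p,n@p])*1000).round(1)
def rep(nm,us,v0,v1,z):
    print(nm,[(x,edge(x,v0,v1),box((x,edge(x,v0,v1)),z).tolist()) for x in us])
rep("lip inner y=37",(470,500,530,560,590),180,196,.047)
rep("deck edge y=45",(240,260,280,300,330),163,176,.03)
rep("cover edge",(250,280,310,340,365),176,188,.064)
row=g[205:215].mean(0);
for nm,a0,b0,z in(("cover left",228,255,.064),("cover right",385,412,.064),("deck start",205,228,.03),("pocket near",455,485,.03),("pocket far",585,625,.03)):
    x=a0+np.abs(np.diff(row[a0:b0])).argmax()+.5;print(nm,x,box((x,209.5),z))
E
```

```text
lip inner y=37 [(470, np.float64(189.5), [5.2, 35.4]), (500, np.float64(189.5), [25.8, 35.5]), (530, np.float64(189.5), [46.4, 35.5]), (560, np.float64(189.5), [67.0, 35.6]), (590, np.float64(190.5), [87.7, 35.0])]
deck edge y=45 [(240, np.float64(171.5), [-156.1, 43.7]), (260, np.float64(171.5), [-141.4, 43.7]), (280, np.float64(171.5), [-126.8, 43.8]), (300, np.float64(171.5), [-112.1, 43.8]), (330, np.float64(171.5), [-90.2, 43.9])]
cover edge [(250, np.float64(180.5), [-140.5, 45.5]), (280, np.float64(180.5), [-122.1, 45.5]), (310, np.float64(178.5), [-103.6, 46.9]), (340, np.float64(178.5), [-85.2, 46.9]), (365, np.float64(178.5), [-69.9, 47.0])]
cover left 242.5 [-146.6   26.5]
cover right 397.5 [-48.2  26.8]
deck start 218.5 [-174.9   14. ]
pocket near 469.5 [17.  14.7]
pocket far 603.5 [119.8  15. ]
```

View pics/t2.png

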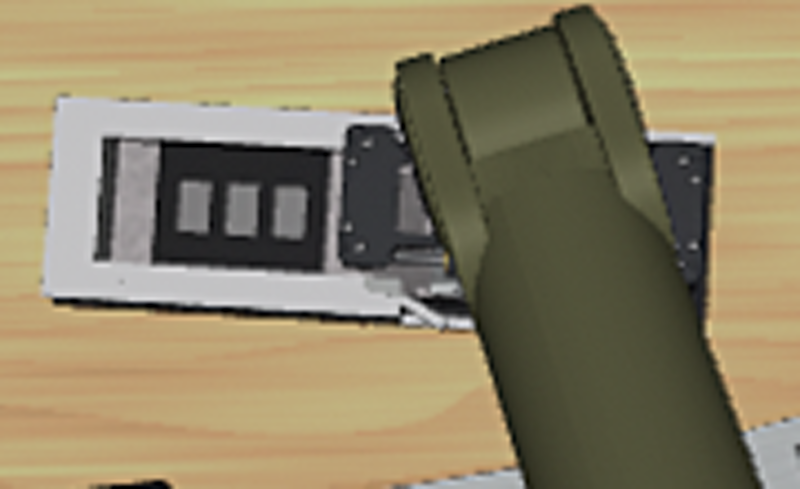

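Lip and deck lines show the box about 1.4 mm further to its −y side than I had estimated, so the cover sits about 4.5 mm too far to +y. Correct that and come down to just above the deck.

Call:
servo_tool --plan '[{"xyz": [-0.2, 0, 0.5], "twist": [0, 0, 0], "jaw": 1}, {"xyz": [-0.45, 0, 1.0], "twist": [0, 0, 0], "jaw": 1}, {"xyz": [-0.45, 0, 1.5], "twist": [0, 0, 0], "jaw": 1}, {"xyz": [-0.45, 0, 2.0], "twist": [0, 0, 0], "jaw": 1}, {"xyz": [-0.45, 0, 2.3], "twist": [0, 0, 0], "jaw": 1}, {"xyz": [-0.45, 0, 2.5], "twist": [0, 0, 0], "jaw": 1}, {"xyz": [-0.45, 0, 2.5], "twist": [0, 0, 0], "jaw": 1}, {"xyz": [-0.45, 0, 2.5], "twist": [0, 0, 0], "jaw": 1}]'

```text
time_s: 5.83
tool_pos: [0.55, 0.0237, 0.2277]
tool_rot: [-180.0, -0.0, 175.5]
force: [-0.3, 0.1, -2.1]
grip_width: 0.012
grasp_force: 25.0
```

Call:
servo_tool --plan '[{"xyz": [0, 0, 0.05], "twist": [0, 0, 0], "jaw": 1}, {"xyz": [0, 0, 0.1], "twist": [0, 0, 0], "jaw": 1}, {"xyz": [0, 0, 0.15], "twist": [0, 0, 0], "jaw": 1}, {"xyz": [0, 0, 0.2], "twist": [0, 0, 0], "jaw": 1}, {"xyz": [0, 0, 0.2], "twist": [0, 0, 0], "jaw": 1}]'

```text
time_s: 6.25
tool_pos: [0.55, 0.0236, 0.2257]
tool_rot: [-180.0, -0.0, 175.5]
force: [0.2, -0.2, -1.7]
grip_width: 0.0117
grasp_force: 25.0
```

```bash
python3 - <<'E'
from h import *
from cell import env
o=env.get_obs();print(o["tool_pos"],o["tool_rot"],o["force"],o["wrist_torque"])
c=env.read_camera("wrist");pickle.dump(c,open("w3.pkl","wb"));cv2.imwrite("pics/w3.png",c["img"][:,:,::-1])
E
```

```text
[0.5499769  0.02364144 0.22567583] [-1.79995560e+02 -3.05058832e-03  1.75501721e+02] [ 0.20607838 -0.18542086 -1.72449581] [ 0.08794223 -0.17801671 -0.0120461 ]
```

View pics/w3.png

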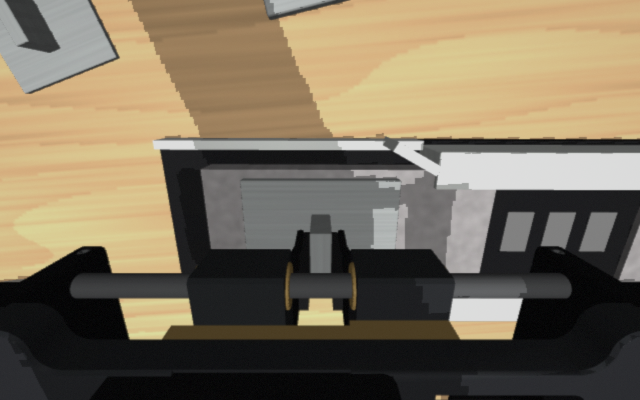

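```bash
python3 - <<'E'
from h import *
c=pickle.load(open("w3.pkl","rb"));g=cv2.cvtColor(c["img"],cv2.COLOR_RGB2GRAY).astype(int)
a=np.radians(85.5);u=np.array([np.cos(a),np.sin(a)]);n=np.array([-u[1],u[0]]);o=np.array([.5543,.1204])
def box(uv,z):
    p=ray(c,uv,z)[:2]-o;return (np.array([u@p,n@p])*1000).round(1)
for x in(260,280,300):print(x,g[160:190,x-2:x+3].mean(1).round().astype(int).tolist())
for x in(500,600):print(x,g[182:198,x-2:x+3].mean(1).round().astype(int).tolist())
for v in(165,167,170):print("deck",v,box((280,v),.03))
for v in(179,180,181):print("cover",v,box((280,v),.0395))
for v in(188,189,190):print("lip",v,box((500,v),.047))
E
```

```text
260 [20, 21, 21, 27, 46, 63, 64, 65, 66, 82, 109, 114, 114, 115, 116, 116, 116, 111, 89, 72, 87, 110, 117, 120, 120, 117, 115, 116, 120, 118]
280 [20, 21, 21, 26, 47, 64, 66, 67, 70, 87, 115, 117, 115, 114, 113, 112, 112, 108, 87, 72, 86, 109, 116, 120, 119, 117, 115, 117, 120, 118]
300 [20, 21, 21, 26, 44, 61, 63, 63, 63, 74, 108, 113, 113, 114, 115, 116, 116, 113, 90, 72, 86, 109, 116, 119, 119, 116, 115, 117, 119, 118]
500 [221, 221, 221, 221, 221, 221, 215, 167, 66, 31, 30, 30, 31, 30, 30, 30]
600 [220, 220, 220, 220, 220, 220, 219, 204, 81, 29, 28, 28, 29, 29, 29, 29]
deck 165 [-123.4   46.6]
deck 167 [-123.4   45.3]
deck 170 [-123.5   43.4]
cover 179 [-122.4   39.8]
cover 180 [-122.4   39.2]
cover 181 [-122.4   38.6]
lip 188 [ 8.3 36.3]
lip 189 [ 8.4 35.6]
lip 190 [ 8.5 35. ]
```

Cover is about 0.8 mm off-centre, which fits the ±3 mm gap. Lowering until contact.

Call:
servo_tool --plan '[{"xyz": [0.08, 0, 0.05], "twist": [0, 0, 0], "jaw": 1}, {"xyz": [0.08, 0, 0.1], "twist": [0, 0, 0], "jaw": 1}, {"xyz": [0.08, 0, 0.15], "twist": [0, 0, 0], "jaw": 1}, {"xyz": [0.08, 0, 0.2], "twist": [0, 0, 0], "jaw": 1}, {"xyz": [0.08, 0, 0.25], "twist": [0, 0, 0], "jaw": 1}, {"xyz": [0.08, 0, 0.28], "twist": [0, 0, 0], "jaw": 1}, {"xyz": [0.08, 0, 0.28], "twist": [0, 0, 0], "jaw": 1}]'

```text
time_s: 6.88
tool_pos: [0.5491, 0.0237, 0.2228]
tool_rot: [-180.0, -0.0, 175.5]
force: [-0.4, 0.1, -2.1]
grip_width: 0.0117
grasp_force: 25.0
```

Call:
servo_tool --plan '[{"xyz": [0, 0, 0.03], "twist": [0, 0, 0], "jaw": 1}, {"xyz": [0, 0, 0.05], "twist": [0, 0, 0], "jaw": 1}, {"xyz": [0, 0, 0.05], "twist": [0, 0, 0], "jaw": 1}]'

```text
time_s: 7.13
tool_pos: [0.5492, 0.0238, 0.2227]
tool_rot: [-180.0, -0.0, 175.5]
force: [-1.5, -0.1, 0.6]
grip_width: 0.012
grasp_force: 25.0
```

Call:
servo_tool --plan '[{"xyz": [0, 0, 0.03], "twist": [0, 0, 0], "jaw": 1}, {"xyz": [0, 0, 0.04], "twist": [0, 0, 0], "jaw": 1}, {"xyz": [0, 0, 0.04], "twist": [0, 0, 0], "jaw": 1}]'

```text
time_s: 7.38
tool_pos: [0.5492, 0.0238, 0.2227]
tool_rot: [-180.0, -0.0, 175.5]
force: [-3.4, -0.2, 4.5]
grip_width: 0.0119
grasp_force: 25.0
```

Contact at TCP z 0.2227 (5–7 N). Ease the press, then slide in along tool +y with a lighter grip.

Call:
servo_tool --plan '[{"xyz": [0, 0, -0.05], "twist": [0, 0, 0], "jaw": 1}, {"xyz": [0, 0.3, -0.05], "twist": [0, 0, 0], "jaw": 1}, {"xyz": [0, 0.8, -0.05], "twist": [0, 0, 0], "jaw": 1}, {"xyz": [0, 1.3, -0.05], "twist": [0, 0, 0], "jaw": 1}, {"xyz": [0, 1.8, -0.05], "twist": [0, 0, 0], "jaw": 1}, {"xyz": [0, 2.3, -0.05], "twist": [0, 0, 0], "jaw": 1}, {"xyz": [0, 2.8, -0.05], "twist": [0, 0, 0], "jaw": 1}, {"xyz": [0, 3.2, -0.05], "twist": [0, 0, 0], "jaw": 1}, {"xyz": [0, 3.5, -0.05], "twist": [0, 0, 0], "jaw": 1}, {"xyz": [0, 3.5, -0.05], "twist": [0, 0, 0], "jaw": 1}]' --newtons 10

```text
time_s: 8.22
tool_pos: [0.5521, 0.0597, 0.2227]
tool_rot: [180.0, 0.0, 175.6]
force: [-0.1, -1.0, 2.8]
grip_width: 0.0119
grasp_force: 10.0
```

```bash
python3 - <<'E'
from h import *
from cell import env
o=env.get_obs();print(o["tool_pos"],o["tool_rot"],o["force"],o["wrist_torque"])
c=env.read_camera("wrist");pickle.dump(c,open("w4.pkl","wb"));cv2.imwrite("pics/w4.png",c["img"][:,:,::-1])
E
```

```text
[0.55205419 0.05971686 0.22273145] [1.79956520e+02 2.90492155e-02 1.75570283e+02] [-0.0791393  -0.96806779  2.82039927] [-0.03250708 -0.09565393  0.05767402]
```

View pics/w4.png

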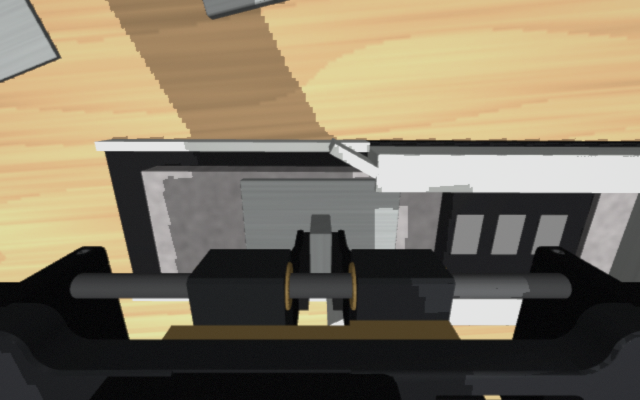

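The leading edge is entering under the lip at (378–400,190), level, with low forces. Continue sliding.

Call:
servo_tool --plan '[{"xyz": [0, 0.3, 0], "twist": [0, 0, 0], "jaw": 1}, {"xyz": [0, 0.8, 0], "twist": [0, 0, 0], "jaw": 1}, {"xyz": [0, 1.3, 0], "twist": [0, 0, 0], "jaw": 1}, {"xyz": [0, 1.8, 0], "twist": [0, 0, 0], "jaw": 1}, {"xyz": [0, 2.3, 0], "twist": [0, 0, 0], "jaw": 1}, {"xyz": [0, 2.8, 0], "twist": [0, 0, 0], "jaw": 1}, {"xyz": [0, 3.3, 0], "twist": [0, 0, 0], "jaw": 1}, {"xyz": [0, 3.8, 0], "twist": [0, 0, 0], "jaw": 1}, {"xyz": [0, 4, 0], "twist": [0, 0, 0], "jaw": 1}, {"xyz": [0, 4, 0], "twist": [0, 0, 0], "jaw": 1}]'

```text
time_s: 9.1
tool_pos: [0.5551, 0.0995, 0.2227]
tool_rot: [180.0, 0.0, 175.6]
force: [0.9, -1.8, 5.3]
grip_width: 0.0119
grasp_force: 10.0
```

Call:
servo_tool --plan '[{"xyz": [0, 0.3, 0], "twist": [0, 0, 0], "jaw": 1}, {"xyz": [0, 0.8, 0], "twist": [0, 0, 0], "jaw": 1}, {"xyz": [0, 1.3, 0], "twist": [0, 0, 0], "jaw": 1}, {"xyz": [0, 1.8, 0], "twist": [0, 0, 0], "jaw": 1}, {"xyz": [0, 2, 0], "twist": [0, 0, 0], "jaw": 1}, {"xyz": [0, 2, 0], "twist": [0, 0, 0], "jaw": 1}]'

```text
time_s: 9.6
tool_pos: [0.5567, 0.1189, 0.2227]
tool_rot: [180.0, 0.0, 175.5]
force: [-0.2, -3.1, 5.5]
grip_width: 0.0124
grasp_force: 10.0
```

Call:
servo_tool --plan '[{"xyz": [0, 0.3, -0.02], "twist": [0, 0, 0], "jaw": 1}, {"xyz": [0, 0.8, -0.02], "twist": [0, 0, 0], "jaw": 1}, {"xyz": [0, 1.3, -0.02], "twist": [0, 0, 0], "jaw": 1}, {"xyz": [0, 1.8, -0.02], "twist": [0, 0, 0], "jaw": 1}, {"xyz": [0, 2.3, -0.02], "twist": [0, 0, 0], "jaw": 1}, {"xyz": [0, 2.7, -0.02], "twist": [0, 0, 0], "jaw": 1}, {"xyz": [0, 3, -0.02], "twist": [0, 0, 0], "jaw": 1}, {"xyz": [0, 3, -0.02], "twist": [0, 0, 0], "jaw": 1}]'

```text
time_s: 10.27
tool_pos: [0.5589, 0.1491, 0.2227]
tool_rot: [180.0, -0.0, 175.6]
force: [-0.3, -2.2, 5.2]
grip_width: 0.0118
grasp_force: 10.0
```

Call:
servo_tool --plan '[{"xyz": [0, 0.3, 0], "twist": [0, 0, 0], "jaw": 1}, {"xyz": [0, 0.7, 0], "twist": [0, 0, 0], "jaw": 1}, {"xyz": [0, 1.1, 0], "twist": [0, 0, 0], "jaw": 1}, {"xyz": [0, 1.5, 0], "twist": [0, 0, 0], "jaw": 1}, {"xyz": [0, 1.9, 0], "twist": [0, 0, 0], "jaw": 1}, {"xyz": [0, 2.3, 0], "twist": [0, 0, 0], "jaw": 1}, {"xyz": [0, 2.5, 0], "twist": [0, 0, 0], "jaw": 1}, {"xyz": [0, 2.5, 0], "twist": [0, 0, 0], "jaw": 1}]'

```text
time_s: 10.93
tool_pos: [0.5607, 0.1745, 0.2226]
tool_rot: [179.9, -0.0, 175.6]
force: [-1.1, -1.0, 2.5]
grip_width: 0.0118
grasp_force: 10.0
```

```bash
python3 - <<'E'
from h import *
from cell import env
o=env.get_obs();print(o["tool_pos"],o["tool_rot"],o["force"],o["wrist_torque"])
c=env.read_camera("wrist");pickle.dump(c,open("w5.pkl","wb"));cv2.imwrite("pics/w5.png",c["img"][:,:,::-1])
E
```

```text
[0.56065176 0.17451727 0.22258733] [ 1.79927004e+02 -2.40558239e-02  1.75575710e+02] [-1.12520665 -1.00044934  2.53235987] [-0.19462833 -0.01823553  0.03471598]
```

View pics/w5.png

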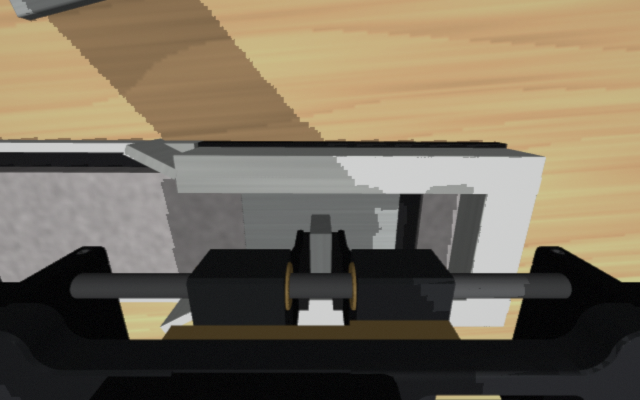

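Pocket black remains visible between the cover's leading edge (x≈398) and the far step (x≈420), about 15 mm. Approach slowly.

Call:
servo_tool --plan '[{"xyz": [0, 0.2, 0], "twist": [0, 0, 0], "jaw": 1}, {"xyz": [0, 0.4, 0], "twist": [0, 0, 0], "jaw": 1}, {"xyz": [0, 0.6, 0], "twist": [0, 0, 0], "jaw": 1}, {"xyz": [0, 0.8, 0], "twist": [0, 0, 0], "jaw": 1}, {"xyz": [0, 1.0, 0], "twist": [0, 0, 0], "jaw": 1}, {"xyz": [0, 1.1, 0], "twist": [0, 0, 0], "jaw": 1}, {"xyz": [0, 1.1, 0], "twist": [0, 0, 0], "jaw": 1}]'

```text
time_s: 11.57
tool_pos: [0.5617, 0.1848, 0.2227]
tool_rot: [180.0, -0.0, 175.5]
force: [-0.4, -0.6, 1.0]
grip_width: 0.0118
grasp_force: 10.0
```

Call:
servo_tool --plan '[{"xyz": [0, 0.1, 0], "twist": [0, 0, 0], "jaw": 1}, {"xyz": [0, 0.2, 0], "twist": [0, 0, 0], "jaw": 1}, {"xyz": [0, 0.2, 0], "twist": [0, 0, 0], "jaw": 1}]'

```text
time_s: 11.82
tool_pos: [0.5619, 0.1865, 0.2226]
tool_rot: [180.0, -0.0, 175.5]
force: [-0.8, -0.7, 0.3]
grip_width: 0.0122
grasp_force: 10.0
```

Call:
servo_tool --plan '[{"xyz": [0, 0.05, 0], "twist": [0, 0, 0], "jaw": 1}, {"xyz": [0, 0.1, 0], "twist": [0, 0, 0], "jaw": 1}, {"xyz": [0, 0.1, 0], "twist": [0, 0, 0], "jaw": 1}]'

```text
time_s: 12.07
tool_pos: [0.562, 0.1873, 0.2227]
tool_rot: [180.0, -0.0, 175.5]
force: [-0.6, -1.0, -1.4]
grip_width: 0.0116
grasp_force: 10.0
```

Fz is nearly back to the free-hanging weight. Nudge on, pressing slightly.

Call:
servo_tool --plan '[{"xyz": [0, 0.05, 0.03], "twist": [0, 0, 0], "jaw": 1}, {"xyz": [0, 0.1, 0.05], "twist": [0, 0, 0], "jaw": 1}, {"xyz": [0, 0.1, 0.05], "twist": [0, 0, 0], "jaw": 1}]'

```text
time_s: 12.32
tool_pos: [0.5622, 0.188, 0.2223]
tool_rot: [-180.0, -0.0, 175.5]
force: [-0.5, -2.3, 2.2]
grip_width: 0.0119
grasp_force: 10.0
```

Call:
servo_tool --plan '[{"xyz": [0, 0.05, 0], "twist": [0, 0, 0], "jaw": 1}, {"xyz": [0, 0.1, 0], "twist": [0, 0, 0], "jaw": 1}, {"xyz": [0, 0.1, 0], "twist": [0, 0, 0], "jaw": 1}]'

```text
time_s: 12.57
tool_pos: [0.562, 0.1899, 0.2219]
tool_rot: [179.9, -0.0, 175.5]
force: [-0.0, 0.1, -2.0]
grip_width: 0.012
grasp_force: 10.0
```

Dropped free (z 0.2219, Fz back to weight). The cover is over the pocket, so lower it.

Call:
servo_tool --plan '[{"xyz": [0, 0, 0.05], "twist": [0, 0, 0], "jaw": 1}, {"xyz": [0, 0, 0.1], "twist": [0, 0, 0], "jaw": 1}, {"xyz": [0, 0, 0.1], "twist": [0, 0, 0], "jaw": 1}]'

```text
time_s: 12.82
tool_pos: [0.5621, 0.1893, 0.2209]
tool_rot: [180.0, -0.0, 175.5]
force: [-0.5, 0.0, -2.2]
grip_width: 0.0118
grasp_force: 10.0
```

Call:
servo_tool --plan '[{"xyz": [0, 0, 0.05], "twist": [0, 0, 0], "jaw": 1}, {"xyz": [0, 0, 0.1], "twist": [0, 0, 0], "jaw": 1}, {"xyz": [0, 0, 0.1], "twist": [0, 0, 0], "jaw": 1}]'

```text
time_s: 13.07
tool_pos: [0.5622, 0.1892, 0.2201]
tool_rot: [-180.0, -0.0, 175.5]
force: [-0.3, 0.5, -2.5]
grip_width: 0.0121
grasp_force: 10.0
```

Call:
servo_tool --plan '[{"xyz": [0, 0, 0.04], "twist": [0, 0, 0], "jaw": 1}, {"xyz": [0, 0, 0.08], "twist": [0, 0, 0], "jaw": 1}, {"xyz": [0, 0, 0.08], "twist": [0, 0, 0], "jaw": 1}]'

```text
time_s: 13.32
tool_pos: [0.5622, 0.1892, 0.2193]
tool_rot: [-180.0, -0.0, 175.5]
force: [-0.1, -0.5, -1.5]
grip_width: 0.0121
grasp_force: 10.0
```

Call:
servo_tool --plan '[{"xyz": [0, 0, 0.03], "twist": [0, 0, 0], "jaw": 1}, {"xyz": [0, 0, 0.06], "twist": [0, 0, 0], "jaw": 1}, {"xyz": [0, 0, 0.06], "twist": [0, 0, 0], "jaw": 1}]'

```text
time_s: 13.57
tool_pos: [0.5622, 0.1892, 0.2188]
tool_rot: [-180.0, -0.0, 175.5]
force: [-0.5, 0.4, -2.1]
grip_width: 0.012
grasp_force: 10.0
```

Call:
servo_tool --plan '[{"xyz": [0, 0, 0.02], "twist": [0, 0, 0], "jaw": 1}, {"xyz": [0, 0, 0.04], "twist": [0, 0, 0], "jaw": 1}, {"xyz": [0, 0, 0.04], "twist": [0, 0, 0], "jaw": 1}]'

```text
time_s: 13.82
tool_pos: [0.5622, 0.1893, 0.2188]
tool_rot: [-180.0, 0.0, 175.5]
force: [-1.3, -0.7, 0.9]
grip_width: 0.0119
grasp_force: 10.0
```

Call:
servo_tool --plan '[{"xyz": [0, 0.05, 0], "twist": [0, 0, 0], "jaw": 1}, {"xyz": [0, 0.1, 0], "twist": [0, 0, 0], "jaw": 1}, {"xyz": [0, 0.1, 0], "twist": [0, 0, 0], "jaw": 1}]'

```text
time_s: 14.07
tool_pos: [0.5625, 0.1899, 0.2187]
tool_rot: [-179.9, 0.0, 175.5]
force: [-1.4, -2.9, 4.1]
grip_width: 0.0121
grasp_force: 10.0
```

Floor reached at 0.2187, 4 mm below the deck contact. Push to the far wall.

Call:
servo_tool --plan '[{"xyz": [0, 0.05, -0.02], "twist": [0, 0, 0], "jaw": 1}, {"xyz": [0, 0.08, -0.02], "twist": [0, 0, 0], "jaw": 1}, {"xyz": [0, 0.08, -0.02], "twist": [0, 0, 0], "jaw": 1}]'

```text
time_s: 14.32
tool_pos: [0.5627, 0.1909, 0.2188]
tool_rot: [-180.0, 0.0, 175.5]
force: [0.1, -2.0, 1.8]
grip_width: 0.0118
grasp_force: 10.0
```

Call:
servo_tool --plan '[{"xyz": [0, 0.04, 0], "twist": [0, 0, 0], "jaw": 1}, {"xyz": [0, 0.06, 0], "twist": [0, 0, 0], "jaw": 1}, {"xyz": [0, 0.06, 0], "twist": [0, 0, 0], "jaw": 1}]'

```text
time_s: 14.57
tool_pos: [0.5627, 0.1911, 0.2187]
tool_rot: [-180.0, 0.0, 175.5]
force: [-0.1, -4.3, 2.7]
grip_width: 0.0118
grasp_force: 10.0
```

Stopped by the far wall. Relax and release.

Call:
servo_tool --plan '[{"xyz": [0, -0.04, -0.03], "twist": [0, 0, 0], "jaw": 1}, {"xyz": [0, -0.04, -0.03], "twist": [0, 0, 0], "jaw": 0.85}, {"xyz": [0, -0.04, -0.03], "twist": [0, 0, 0], "jaw": 0.7}, {"xyz": [0, -0.04, -0.03], "twist": [0, 0, 0], "jaw": 0.5}, {"xyz": [0, -0.04, -0.03], "twist": [0, 0, 0], "jaw": 0.5}, {"xyz": [0, -0.04, -0.03], "twist": [0, 0, 0], "jaw": 0.5}, {"xyz": [0, -0.04, -0.03], "twist": [0, 0, 0], "jaw": 0.5}]'

```text
time_s: 15.15
tool_pos: [0.5622, 0.1916, 0.2189]
tool_rot: [180.0, -0.0, 175.5]
force: [0.2, 0.3, 0.1]
grip_width: 0.0382
grasp_force: 0.0
```

Call:
servo_tool --plan '[{"xyz": [0, 0, -0.5], "twist": [0, 0, 0], "jaw": 0.5}, {"xyz": [0, 0, -1.5], "twist": [0, 0, 0], "jaw": 0.5}, {"xyz": [0, 0, -3], "twist": [0, 0, 0], "jaw": 0.5}, {"xyz": [0, 0, -5], "twist": [0, 0, 0], "jaw": 0.5}, {"xyz": [0, 0, -8], "twist": [0, 0, 0], "jaw": 0.5}, {"xyz": [0, 0, -10], "twist": [0, 0, 0], "jaw": 0.5}, {"xyz": [0, 0, -10], "twist": [0, 0, 0], "jaw": 0.5}, {"xyz": [0, 0, -10], "twist": [0, 0, 0], "jaw": 0.5}]'

```text
time_s: 15.82
tool_pos: [0.5628, 0.1916, 0.3211]
tool_rot: [180.0, 0.2, 175.5]
force: [0.3, -0.3, -0.0]
grip_width: 0.0437
grasp_force: 0.0
```

```bash
python3 - <<'E'
from h import *
from cell import env
o=env.get_obs();print(o["tool_pos"],o["force"],o["grip_width"])
c=env.read_camera("wrist");cv2.imwrite("pics/w6.png",c["img"][:,:,::-1])
E
```

```text
[0.56276848 0.19162553 0.32113337] [ 0.3173756  -0.32564578 -0.01012007] 0.04368465110834388
```

View pics/w6.png

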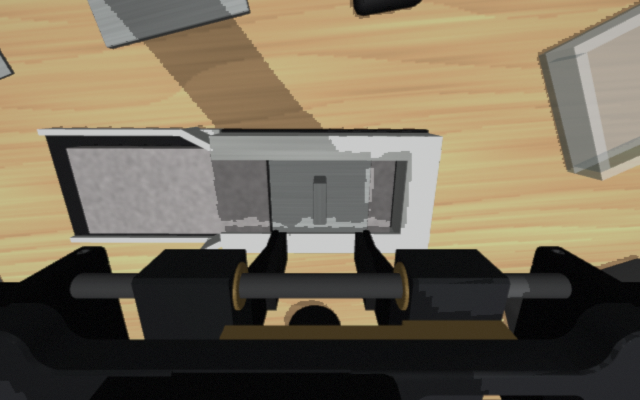

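The cover lies square in the pocket, spanning x≈271–370. There is a thin dark gap at the near edge (x≈270), the far end is flush, and the gripper is clear. Handing in.

```bash
python3 -c "
from cell import env
print(env.sign_off())"
```

```text
the job is handed in; nothing more can be done
None
```

The middle-sized cover now lies flat in the pocket against its far end, and the gripper has let go and is clear; I handed the job in at about 16 s, but no verdict came back.

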